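# Hang the spare solder reel beside the one on the reel hanger

## Task

Take the spare solder reel (the wide one) out of the cradle and hang it on the hooked arm of the reel hanger, in front of the part-used reel already hanging there, without lifting, tipping or unhooking that one. With the new reel slide both back along the arm until they are seated firmly against the stop collar behind them, with a steady push of about 5 to 12 newtons held for about half a second and never over 18 so that the collar does not slip; never force the reel against the arm, and leave the two hanging side by side, touching or nearly so. Leave everything else on the bench where it is.

Things in the scene. Friction and masses are not known exactly. Their poses are not given: they have to be found in the camera images.
- hanger: Reel hanger, fixed: grey base plate 220 (x) x 120 (y) x 10 mm, a post 166 mm tall at its +x end and a hooked steel arm reaching from the post in its -x direction. Origin: centre of the plate's underside, on the bench; z up. The arm is a level round bar 10 mm thick, along x above y = 0, its axis 130 mm above the bench, straight from the post's flange (x = +74 mm) to the bend at x = -82 mm.
- hanger_tip (a point): Point on the line of the arm's axis (130 mm above the bench, hanger x = -92 mm), below the end of the bar; its axes are the hanger's: +x runs along the arm to the post. From the bend 10 mm behind this point the bar slopes up and ends rounded 8 mm higher: the tip's top is 13 mm above the axis, its foremost point 5 mm in front of this point; the lowest part of the bar is 5 mm below the axis.
- hanger_middle (a point): Point on the arm's axis at hanger x = 0 (axes as the hanger's). Behind the hung reel a stop collar, 34 mm across and 14 mm thick, its thumb screw reaching 31 mm above the axis, is clamped on the arm. Where it is clamped varies and is not reported: its front face is 38 to 58 mm behind this point. The reels seat against it; pushed with more than about 25 N it slips along the arm.
- reel_spare: The spare solder reel: grey plastic, full of bright solder, 56 mm across the flanges (55 to 57 in the fingers), 42 mm wide, through bore 24 mm, about 0.25 kg. Origin: its very centre; x is the bore's axis, level; both ends alike. It lies at one end of the cradle, centre 33 mm above the bench; take it from above, closing across its axis. Hung at rest its centre is 7 mm below the arm's axis.
- reel_hung: The part-used solder reel hanging on the arm: same size and bore (56 mm across, 42 mm wide, bore 24 mm), about 0.18 kg, less solder on it. Origin: its very centre; x is the bore's axis, along the arm. It hangs loose, anywhere from near the tip to some way back, with a gap behind it to the collar, and slides along the arm when pushed with 1 to 2 N.
- cradle: Low black plastic cradle, fixed: a plate 190 (x) x 66 (y) x 4 mm with two ribs along x, 6 mm thick, tops 10 mm above the bench, inner edges 32 mm apart; the spare reel and a narrow reel lie in it one behind the other, axes along x. Origin: centre of its underside, on the bench.
- reel_narrow: Bystander: narrow reel of copper wire, 56 mm across and 24 mm wide, lying in the same cradle, axis along x.
- flux_jar: Bystander: amber glass jar, 42 mm across, 48 mm tall, origin under its base.
- tip_tin: Bystander: flat steel tin of brass wool, 64 mm across, about 32 mm tall, origin under its base.
- screwdriver: Bystander: screwdriver lying on the bench, 170 mm long, along its x.
- multimeter: Bystander: hand-held multimeter lying face up, 185 x 88 x 42 mm, origin under its centre.
- circuit_board: Bystander: populated circuit board, 95 x 70 x 17 mm, origin under its centre.
- pliers: Bystander: needle-nose pliers lying on the bench, 160 mm long along x, origin under the joint.
Things that resemble listed ones, but are neither listed nor needed, are in the scene too. What is shaped like the reel_spare but purple is not meant.

How it is judged:
On the way, in this order (a step that is already met when the one before it is completed fails the run):
1. the spare reel is on the arm: its centre is past the tip, with the tip inside its bore (x of reel_spare in the frame of hanger_tip above 0 m and y of reel_spare in the frame of hanger_tip between -0.012 and 0.012 m and z of reel_spare in the frame of hanger_tip between -0.012 and 0.014 m), for 0.1 s.
2. the spare reel presses the hung one firmly home against the collar (more than 4 N between the reels) (contact force between reel_spare and reel_hung above 4 N), for 0.25 s.
At the end, for the whole second after the job is handed in: both reels hang at rest on the arm behind its upturned tip, axes along the arm within 0.15 rad, their centres 3 to 12 mm below the arm's axis and within 12 mm of it sideways, the spare one in front, with no more than 4 mm between the two (y of reel_spare in the frame of hanger_tip between -0.012 and 0.012 m and z of reel_spare in the frame of hanger_tip between -0.012 and -0.003 m and angle between the x axis of each of reel_spare, reel_hung and the x axis of hanger, either way round below 0.15 rad and x of each of reel_spare, reel_hung in the frame of hanger_tip above 0.035 m and linear speed of each of reel_spare, reel_hung below 0.02 m/s and angular speed of each of reel_spare, reel_hung below 0.5 rad/s and y of reel_hung in the frame of hanger_tip between -0.012 and 0.012 m and z of reel_hung in the frame of hanger_tip between -0.012 and -0.003 m and distance between reel_spare and reel_hung below 0.046 m and x of reel_spare in the frame of reel_hung below 0 m); the robot touches nothing.
It fails at once if the reels are pressed together with more than 18 N (contact force between reel_spare and reel_hung above 18 N).
It fails at once if the spare reel is forced against the hanger with more than 25 N (contact force between reel_spare and hanger above 25 N).
It fails at once if the hung reel is lifted, tipped or drawn off over the tip (z of reel_hung in the frame of hanger_tip above 0.002 m or z of reel_hung in the frame of hanger_tip below -0.02 m or x of reel_hung in the frame of hanger_tip below 0.025 m or angle between the x axis of reel_hung and the x axis of hanger, either way round above 0.3 rad).
It fails at once if another thing on the bench is moved by more than 30 mm (distance of any of reel_narrow, flux_jar, tip_tin, screwdriver, multimeter, circuit_board, pliers from where it was at the start of the episode above 0.03 m).
It also fails if it takes over 70 s, if anything falls off the work surface, if the arm or the gripper's body presses on something with over 40 N, if the wrist force passes 120 N, or if a joint passes its speed limit or range.

## Robot

A 7-joint arm with a two-finger parallel gripper is mounted at the origin on the work surface. World frame = base frame: x ahead of the robot, y to its left, z up, the work surface at z = 0. Lengths are in m, angles in rad, forces in N, time in s.
With the tool pointing down it reaches from about 0.425 to 0.925 m from the base axis. Payload 6.8 kg.
Tool frame: the origin (TCP) lies between the finger pads; the fingertips stand 22 mm ahead of it and the grasp point (between the pads) lies 3 mm ahead of it (bot.tip_reach is the distance from the TCP to the fingertips, in m); z points along the fingers, x is the direction in which the jaws open and shut, and the axes are right-handed (so a half turn about z gives the same grasp; the last joint's range is limited). The gripper opens to 85 mm and grips with 20 to 120 N. Pads are 22 mm wide; open, the fingers measure 114 mm over their backs; the gripper's body (76 mm by 85 mm) begins 54 mm behind the grasp point. The pads swing forward as they close: fully open they stand 13 mm farther back than shut.
Start: joints at [1.005, 0.477, 0.022, 1.555, -0.011, 1.109, -0.083], TCP at [0.298, -0.606, 0.253] pointing down, gripper open.
Joint ranges: [-2.96, 2.96], [-0.34, 2.1], [-1.41, 1.46], [0.24, 2.44], [-1.37, 4.51], [0.17, 1.92], [-2.96, 2.96]. Speed limits (rad/s): [2.39, 2.39, 3.14, 3.14, 3.14, 3.14, 3.14].

## Interface

Orientations are given as a unit quaternion [w, x, y, z].
In Python, from station import bot gives the robot as it stands.
- The arm moves only by the tool step_arm, never from a script. Its argument "targets" is a list of rows, each a list of 5 numbers: the shift along the tool's x, y, z in mm, then the turn about the tool's z in degrees, then the closure, from 0 (fully open) to 1 (shut). In form: [[dx, dy, dz, spin, jaw], ...]. A call has 1 to 20 rows; each row is the pose to reach, as a shift and turn from the pose commanded when the call began, along the tool's axes at that moment; what a row does not reach only later rows make up. A row lasts 1/12 s, in which the tool goes at most 41.7 mm and 7.16 degrees, less where a joint would pass 70% of its speed; a pose out of reach is approached as far as the arm can. A call with a gripper value outside its range is refused whole. The fingers move at their own pace and stop on an object; "newtons" is the grip in N (left out, the last holds). Time passes only in rows, so rows that repeat a pose let the fingers close. It gives the time, the measured TCP pose, the force and the opening at its end, in the units of the state.
- bot.get_obs(): the state, without advancing time (a new reading comes with each control period).
- bot.read_camera(name): name is "side" or "top"; returns a dict with "frame" (480x640x3 uint8, red, green, blue), "z_map" (480x640 float32, m along the optical axis (not along the pixel's ray), 0 where there is no reading), "fov_y" (degrees; the focal length in pixels is half the picture's height over the tangent of half this angle, whatever the lens; pixels are square), "cx", "cy" (the principal point, pixels), "R" (3x3) and "t" (3): a world point X has camera coordinates R X + t. Camera axes: x right, y down, z forward; pixel columns grow to the right and rows downward; lengths in m; the calibration is good to about 2 mm. A picture is of the moment at which its call begins.
- bot.hand_in(): hands the job in, once; it reports no verdict.
The state is a dict: "t": time; "q": joint angles; "joint_vel": joint speeds; "joint_torque": joint torques, N m; "eef_pos": TCP position; "tool_rot": TCP orientation; "contact_force": force on the tool from outside, world axes, zero at the start; "torque": the same for the moment, N m; "gripper_width": opening from 0.0 (shut) to 1.0 (fully open).
Only numpy, scipy, OpenCV 4.12 (cv2) and the standard library are available. Lean on these libraries where they do the work, as an engineer would, in place of code of your own. Each camera call takes 0.05 s, during which the arm holds its last target.

## Working session

There is one attempt and no reset: what is moved stays moved. The work goes in short steps, Python scripts to look and compute and a tool call to move; the robot and the scene stay as the last step left them, time stands still between calls to the robot, and variables do not carry over. Pictures are saved under pics/ and viewed, and the job is handed in when it is done.

Besides the shell and the picture viewer there is one more tool, called after "Request:" as name([rows], argument=value, ...), one row to a line, values as JSON. step_arm: Moves the arm, as the interface text tells. Its arguments: {"type":"object","properties":{"targets":{"type":"array"},"newtons":{"type":"number"}},"required":["targets"]}

```bash
mkdir -p pics; ls
cat > h.py <<'E'
from station import bot
import numpy as np, cv2
def cam(n):
    c=bot.read_camera(n); c['f']=240/np.tan(np.radians(c['fov_y'])/2); return c
def P(c,u,v,z=None):
    if z is None: z=c['z_map'][int(round(v)),int(round(u))]
    X=np.array([(u-c['cx'])/c['f']*z,(v-c['cy'])/c['f']*z,z])
    return np.array(c['R']).T@(X-np.array(c['t']))
def proj(c,X):
    p=np.array(c['R'])@np.array(X)+np.array(c['t']); return p[:2]/p[2]*c['f']+[c['cx'],c['cy']]
def cloud(c):
    v,u=np.mgrid[0:480,0:640]; z=c['z_map']
    X=np.stack([(u-c['cx'])/c['f']*z,(v-c['cy'])/c['f']*z,z],-1)-np.array(c['t'])
    W=X@np.array(c['R']); W[z==0]=np.nan; return W
def save(n,im): cv2.imwrite('pics/'+n+'.png',im[:,:,::-1])
E
python3 - <<'E'
from h import *
for n in ['side','top']:
    c=cam(n); save(n+'0',c['frame']); np.savez(n+'0.npz',**c)
    R=np.array(c['R']);print(n,c['fov_y'],c['cx'],c['cy'],-R.T@np.array(c['t']),R.round(3).tolist(),(c['z_map']==0).mean())
o=bot.get_obs();print({k:np.round(v,3) for k,v in o.items()},bot.tip_reach)
E
```

```text
pics
side 50.617676564544325 315.8648156532636 241.2318407355221 [-0.02126648  0.56522127  0.95839357] [[-0.726, -0.688, -0.011], [-0.5, 0.538, -0.679], [0.473, -0.487, -0.734]] 0.004020182291666666
top 42.78443191697144 309.9041772366663 243.73205925336794 [ 0.4094253  -0.01508022  1.53418631] [[-0.012, -1.0, -0.004], [-0.997, 0.013, -0.075], [0.075, 0.003, -0.997]] 0.003981119791666667
{'t': np.float64(0.1), 'q': array([ 1.005,  0.478,  0.022,  1.556, -0.012,  1.109, -0.083]), 'joint_vel': array([ 0.   , -0.001,  0.001, -0.003,  0.001, -0.   , -0.001]), 'joint_torque': array([ 5.0000e-03, -5.9776e+01,  1.6150e+00, -2.8195e+01,  1.3000e-02,
        5.0000e-03, -0.0000e+00]), 'eef_pos': array([ 0.298, -0.605,  0.252]), 'tool_rot': array([-0.   ,  0.849, -0.528, -0.001]), 'contact_force': array([-0.731, -0.655, -0.072]), 'torque': array([-0.037, -0.009, -0.017]), 'gripper_width': np.float64(1.0)} 0.022
```

View pics/side0.png

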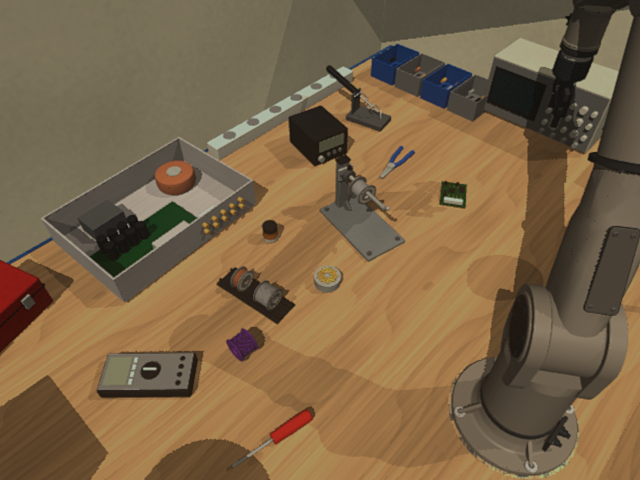

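View pics/top0.png

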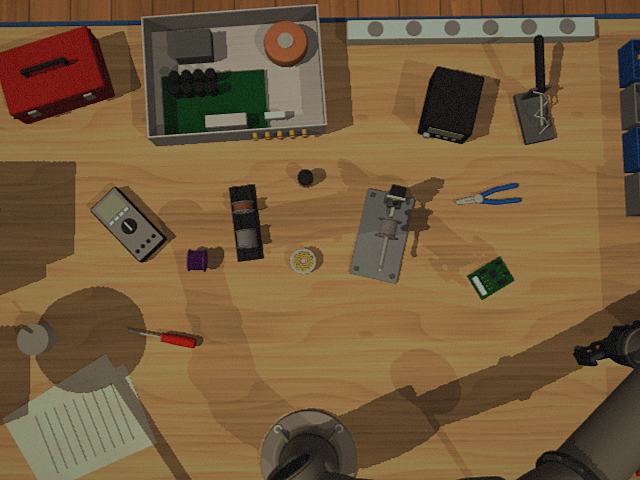

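The hanger is around (385,235) in the top view, with its tip toward the robot. The cradle is around (246,222), with the grey spare reel at the near end (246,240).

Run:
```python
from h import *
c=dict(np.load('top0.npz'));
im=cv2.resize(c['frame'][170:290,220:430],None,fx=3.8,fy=3.8,interpolation=cv2.INTER_CUBIC);save('top0c',im)
s=dict(np.load('side0.npz'));
im=cv2.resize(s['frame'][140:330,210:420],None,fx=3.1,fy=3.1,interpolation=cv2.INTER_CUBIC);save('side0c',im)
```

```text
(no output)
```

View pics/top0c.png

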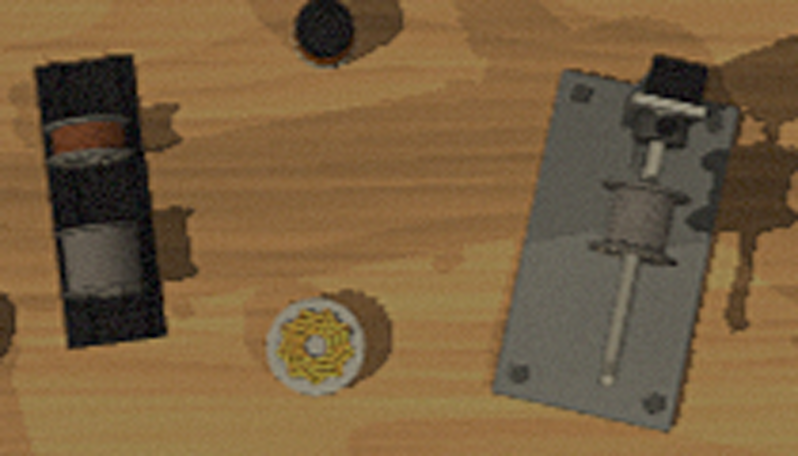

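View pics/side0c.png

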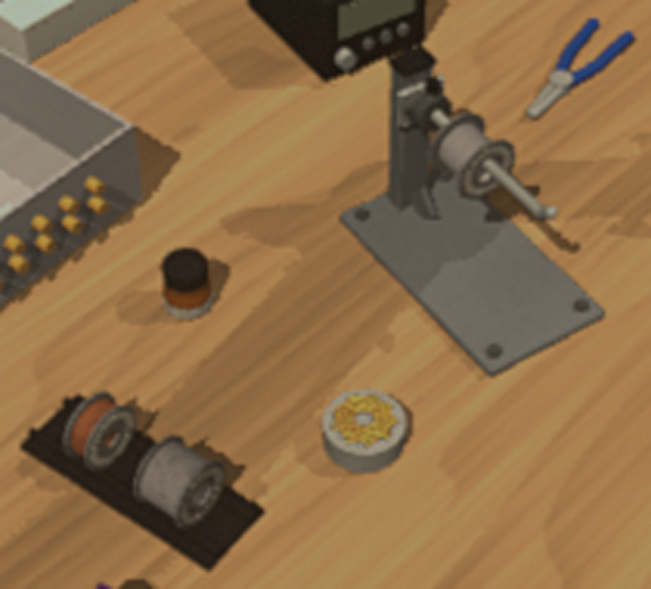

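```bash
cat > meas.py <<'E'
from h import *
def run(cs,hg=True):
  for n in ['top','side']:
    c=cs[n]; W=cloud(c); x,y,z=W[...,0],W[...,1],W[...,2]
    px=lambda u,v:P(c,u,v)
    if n=='top':
        roi=np.zeros((480,640),bool); roi[180:285,345:415]=1
        rc=np.zeros((480,640),bool); rc[180:265,225:268]=1
    else:
        roi=np.zeros((480,640),bool); roi[140:262,315:410]=1
        rc=np.zeros((480,640),bool); rc[255:325,212:298]=1
    b=c['frame'].astype(int); black=b.max(-1)<75
    print(n,'table z',np.nanmedian(z[280:300,300:340]))
    for nm,m in [('plate',roi&(z>.006)&(z<.016)),('arm',roi&(z>.105)&(z<.15)),('cradle',rc&(z>.0025)&(z<.016))]:
        p=np.stack([x[m],y[m]],-1)
        r=cv2.minAreaRect(p.astype(np.float32)*1000); print(n,nm,m.sum(),np.round(r[0],1),np.round(r[1],1),round(r[2],2),'z',np.percentile(z[m],[5,50,95]).round(4))
    m=rc&(z>.05)
    p=W[m];print('reel tops',p[:,2].max(),len(p))
    np.save('hp_'+n,W[roi&(z>.05)]); np.save('cp_'+n,W[rc&(z>.012)])
if __name__=='__main__':
    run({n:dict(np.load(n+'0.npz')) for n in ['top','side']})
E
python3 meas.py
```

```text
top table z -0.0002507115759638483
top plate 2890 [ 553.2 -185.9] [173.7 261.6] 89.0 z [0.0065 0.0101 0.0147]
top arm 743 [ 545.2 -189.1] [ 54.3 193.4] 74.16 z [0.1217 0.137  0.1479]
top cradle 1381 [582.6 149. ] [106.4 212.9] 89.64 z [0.0028 0.0054 0.012 ]
reel tops 0.065889212016797 356
side table z 0.00184380090121428
side plate 2908 [ 632.8 -281.3] [274.4 496. ] 35.0 z [0.0071 0.0103 0.0141]
side arm 800 [ 549.4 -188.4] [ 54.1 200.1] 80.21 z [0.1117 0.1354 0.1475]
side cradle 1492 [602.  142.4] [213.3 211.7] 44.91 z [0.0026 0.0045 0.0119]
reel tops 0.06502371072025463 413
```

```bash
cat >> h.py <<'E'
def ray(c,u,v,h):
    R=np.array(c['R']);C=-R.T@np.array(c['t']);d=R.T@np.array([(u-c['cx'])/c['f'],(v-c['cy'])/c['f'],1]);return C+d*(h-C[2])/d[2]
E
python3 - <<'E'
from h import *
c=dict(np.load('top0.npz'));s=dict(np.load('side0.npz'))
T=lambda u,v,h:ray(c,(u+.5)/3.8-.5+220,(v+.5)/3.8-.5+170,h)*1000
S=lambda u,v,h:ray(s,(u+.5)/3.1-.5+210,(v+.5)/3.1-.5+140,h)*1000
pr=lambda n,a:print(n,np.round(a,1).tolist())
pl=[T(565,68,.01),T(740,108,.01),T(673,432,.01),T(492,392,.01)]
pr('plate top',pl);pr('c',np.mean(pl,0)); 
d=(pl[0]+pl[1]-pl[2]-pl[3]);pr('yaw',np.degrees(np.arctan2(d[1],d[0])));pr('len',np.linalg.norm(d)/2)
pls=[S(341,215,.01),S(604,315,.01),S(492,374,.01)];pr('side plate',pls);pr('c',(pls[0]+pls[1])/2)
pr('tip top',T(607,380,.141));pr('tip side',S(548,212,.141));pr('arm mid top',T(633,262,.135))
cr=[T(36,66,.004),T(132,56,.004),T(167,336,.004),T(68,348,.004)];pr('cradle',cr);pr('c',np.mean(cr,0))
d=(cr[0]+cr[1]-cr[2]-cr[3]);pr('yaw',np.degrees(np.arctan2(d[1],d[0])));pr('len',np.linalg.norm(d)/2)
crs=[S(22,443,.004),S(264,511,.004),S(211,569,.004)];pr('side cr',crs);pr('c',(crs[0]+crs[1])/2)
for n in ['top','side']:
    for k in 'hc':
        W=np.load(k+'p_'+n+'.npy')*1000
        print(n,k,len(W))
E
```

```text
plate top [[664.5, -159.4, 10.0], [636.3, -274.3, 10.0], [423.6, -225.2, 10.0], [451.1, -107.5, 10.0]]
c [543.9, -191.6, 10.0]
yaw -13.3
len 219.0
side plate [[663.0, -156.9, 10.0], [424.0, -216.9, 10.0], [450.6, -105.4, 10.0]]
c [543.5, -186.9, 10.0]
tip top [453.9, -168.5, 141.0]
tip side [456.6, -165.2, 141.0]
arm mid top [525.0, -186.3, 135.0]
cradle [[671.4, 191.1, 4.0], [677.3, 127.3, 4.0], [490.8, 105.3, 4.0], [483.7, 170.5, 4.0]]
c [580.8, 148.6, 4.0]
yaw 6.5
len 188.3
side cr [[673.7, 190.8, 4.0], [492.1, 108.7, 4.0], [483.9, 170.7, 4.0]]
c [582.9, 149.7, 4.0]
top h 964
top c 691
side h 1452
side c 1012
```

Run:
```python
from h import *
def fr(W,o,yaw):
    a=np.radians(yaw);R=np.array([[np.cos(a),np.sin(a)],[-np.sin(a),np.cos(a)]]);q=W.copy();q[:,:2]=(W[:,:2]-o)@R.T;return q
for n,oc,oh in [('top',(580.8,148.6),(543.9,-191.6)),('side',(582.9,149.7),(543.5,-186.9))]:
    q=fr(np.load('cp_'+n+'.npy')*1000,oc,6.5)
    m=(q[:,2]>45)&(abs(q[:,1])<28);h,e=np.histogram(q[m,0],np.arange(-96,96,3));print(n,[(int(a),int(b)) for a,b in zip(e,h) if b])
    m=(q[:,2]>35)&(q[:,0]<0);print('y',np.percentile(q[m,1],[1,50,99]).round(1),'z',np.percentile(q[m,2],[99]))
    q=fr(np.load('hp_'+n+'.npy')*1000,oh,-13.3)
    m=(q[:,2]>128)&(abs(q[:,1])<28)&(q[:,2]<170);h,e=np.histogram(q[m,0],np.arange(-102,102,3));print('hanger',[(int(a),int(b),round(float(np.median(q[m&(q[:,0]>=a)&(q[:,0]<a+3),1])),1)) for a,b in zip(e,h) if b])
    mm=m&(q[:,0]<-10)&(q[:,0]>-80); print(np.polyfit(q[mm,0],q[mm,1],1))
```

```text
top [(-66, 1), (-63, 29), (-60, 18), (-57, 16), (-54, 20), (-51, 19), (-48, 20), (-45, 19), (-42, 21), (-39, 19), (-36, 19), (-33, 20), (-30, 18), (-27, 19), (-24, 27), (-21, 4), (21, 2), (24, 31), (27, 14), (30, 20), (33, 18), (36, 19), (39, 17), (42, 14), (45, 29), (48, 8)]
y [-23.5   0.3  25. ] z [61.3657661]
hanger [(-99, 1, 1.9), (-96, 5, -0.1), (-93, 4, 2.0), (-90, 6, 3.8), (-87, 5, 2.1), (-84, 5, 1.9), (-81, 7, 2.2), (-78, 5, 2.9), (-75, 7, 1.5), (-72, 4, 3.5), (-69, 5, 2.7), (-66, 6, 3.3), (-63, 6, 1.6), (-60, 5, 2.7), (-57, 6, 4.0), (-54, 7, 1.7), (-51, 4, 3.1), (-48, 6, 1.4), (-45, 6, 3.2), (-42, 5, 2.1), (-39, 6, 1.1), (-36, 6, 3.7), (-33, 6, 2.5), (-30, 4, 2.9), (-27, 7, 2.4), (-24, 6, 3.2), (-21, 4, 2.5), (-18, 14, 1.5), (-15, 38, 2.0), (-12, 15, 6.8), (-9, 18, 3.5), (-6, 21, 3.3), (-3, 16, 2.7), (0, 20, 3.1), (3, 21, 2.8), (6, 20, 1.7), (9, 20, 5.0), (12, 20, 3.8), (15, 20, 3.0), (18, 21, 1.4), (21, 22, 6.0), (24, 35, 1.4), (27, 6, 2.3), (30, 5, 0.2), (33, 7, 3.2), (36, 5, 1.7), (39, 7, 2.6), (42, 4, 1.8), (45, 6, 2.7), (48, 5, 2.1), (51, 8, 3.2), (54, 28, 1.6), (57, 19
[... 830 characters left out ...]
), (-42, 3, 1.5), (-39, 3, 2.9), (-36, 3, 1.7), (-33, 4, 3.0), (-30, 7, -0.5), (-27, 3, 2.5), (-24, 3, 2.7), (-21, 7, 1.1), (-18, 5, 1.3), (-15, 51, 2.8), (-12, 47, 0.6), (-9, 5, -8.8), (-6, 1, 18.9), (-3, 9, 8.4), (0, 12, 10.5), (3, 17, 3.8), (6, 10, 7.0), (9, 11, 8.2), (12, 12, 3.6), (15, 12, 7.2), (18, 15, 9.1), (21, 17, 9.7), (24, 39, 2.4), (27, 38, 5.3), (30, 2, 18.3), (39, 2, 2.3), (42, 3, 3.4), (45, 1, 4.5), (48, 2, 0.8), (51, 6, 2.9), (54, 14, -1.1), (57, 40, 1.9), (60, 26, 3.0), (63, 17, 3.5), (66, 15, 3.0), (69, 7, 9.1), (72, 1, 15.1), (75, 37, 10.6), (78, 26, 2.0), (81, 45, 6.7), (84, 32, 0.1), (87, 15, 8.9), (90, 14, 8.4), (93, 19, 11.7), (96, 19, 11.0)]
[-0.00819482  0.84979825]
```

```bash
cat >> h.py <<'E'
def rel(tgt,yaw=None):
    from scipy.spatial.transform import Rotation as Ro
    o=bot.get_obs();w,x,y,z=o['tool_rot'];R=Ro.from_quat([x,y,z,w]).as_matrix()
    cy=np.degrees(np.arctan2(R[1,0],R[0,0])); d=R.T@(np.array(tgt)-np.array(o['eef_pos'])*1000)
    print('t',round(float(o['t']),2),'pos',np.round(np.array(o['eef_pos'])*1000,2),'yaw',cy.round(2),'ztool',R[:,2].round(4),'F',np.round(o['contact_force'],2),'w',round(float(o['gripper_width']),3))
    print('shift',d.round(2),'spin',None if yaw is None else round(cy-yaw,2))
E
python3 -c "
from h import *
rel([538.8,144.2,250],-83.5)"
```

```text
t 0.1 pos [ 298.11 -605.07  252.45] yaw -63.77 ztool [-8.0e-04  1.4e-03 -1.0e+00] F [-0.73 -0.66 -0.07] w 1.0
shift [-565.74 -547.05    3.3 ] spin 19.73
```

Request:
step_arm([
  [-566,-547,3,19.7,0],
  [-566,-547,3,19.7,0],
  [-566,-547,3,19.7,0],
  [-566,-547,3,19.7,0],
  [-566,-547,3,19.7,0],
  [-566,-547,3,19.7,0],
  [-566,-547,3,19.7,0],
  [-566,-547,3,19.7,0],
  [-566,-547,3,19.7,0],
  [-566,-547,3,19.7,0],
  [-566,-547,3,19.7,0],
  [-566,-547,3,19.7,0],
  [-566,-547,3,19.7,0],
  [-566,-547,3,19.7,0],
  [-566,-547,3,19.7,0],
  [-566,-547,3,19.7,0],
  [-566,-547,3,19.7,0],
  [-566,-547,3,19.7,0],
  [-566,-547,3,19.7,0],
  [-566,-547,3,19.7,0],
])

```text
t: 1.77
eef_pos: [0.5392, 0.1531, 0.2503]
tool_rot: [-0.002, 0.75, -0.662, -0.001]
contact_force: [0.8, 1.2, 0.5]
gripper_width: 0.998
```

```bash
python3 -c "
from h import *
rel([538.8,144.2,110],-83.5)"
```

```text
t 1.77 pos [539.22 153.15 250.33] yaw -82.9 ztool [ 8.0e-04  5.4e-03 -1.0e+00] F [0.79 1.18 0.53] w 0.998
shift [  9.56   1.72 140.28] spin 0.6
```

Request:
step_arm([
  [0,0,35,0,0],
  [0,0,70,0,0],
  [0,0,105,0,0],
  [0,0,130,0,0],
  [0,0,140,0,0],
  [0,0,140,0,0],
  [0,0,140,0,0],
  [0,0,140,0,0],
])

```text
t: 2.43
eef_pos: [0.5401, 0.1444, 0.112]
tool_rot: [-0.001, 0.746, -0.666, 0.001]
contact_force: [0.3, 0.2, 0.5]
gripper_width: 0.999
```

Run:
```python
from h import *
rel([538.8,144.2,36],-83.5)
c=cam('top');s=cam('side')
a=cv2.resize(c['frame'][180:270,200:300],None,fx=4,fy=4,interpolation=cv2.INTER_CUBIC)
b=cv2.resize(s['frame'][230:330,210:310],None,fx=3.6,fy=3.6,interpolation=cv2.INTER_CUBIC)
save('g1',np.hstack([a,b]))
```

```text
t 2.43 pos [540.11 144.36 112.03] yaw -83.48 ztool [ 2.7e-03  9.0e-04 -1.0e+00] F [0.29 0.25 0.53] w 0.999
shift [6.000e-02 1.540e+00 7.603e+01] spin 0.02
```

View pics/g1.png

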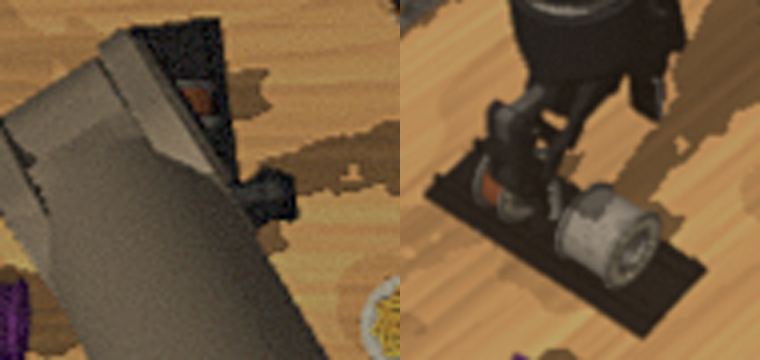

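Request:
step_arm([
  [0,1.5,25,0,0],
  [0,1.5,50,0,0],
  [0,1.5,68,0,0],
  [0,1.5,76,0,0],
  [0,1.5,76,0,0],
  [0,1.5,76,0,0],
  [0,1.5,76,0,0],
])

```text
t: 3.12
eef_pos: [0.5385, 0.1442, 0.0358]
tool_rot: [-0.001, 0.746, -0.666, 0.001]
contact_force: [-0.4, 0.2, 0.3]
gripper_width: 0.998
```

Run:
```python
from h import *
rel([538.8,144.2,36],-83.5)
s=cam('side')
b=cv2.resize(s['frame'][230:330,190:320],None,fx=5,fy=5,interpolation=cv2.INTER_CUBIC)
save('g2',b)
```

```text
t 3.12 pos [538.51 144.23  35.79] yaw -83.47 ztool [ 2.4e-03  8.0e-04 -1.0e+00] F [-0.44  0.23  0.26] w 0.998
shift [ 0.07 -0.29 -0.21] spin 0.03
```

View pics/g2.png

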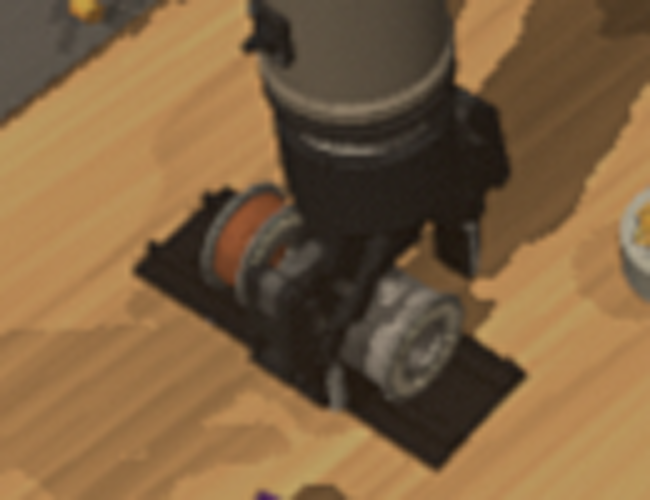

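Fingers straddle the spare reel (about (375,330) in the crop), clear of the copper reel. Closing.

Request:
step_arm([
  [0,0,0,0,1],
  [0,0,0,0,1],
  [0,0,0,0,1],
  [0,0,0,0,1],
  [0,0,0,0,1],
  [0,0,0,0,1],
  [0,0,0,0,1],
  [0,0,0,0,1],
  [0,0,0,0,1],
  [0,0,0,0,1],
], newtons=50)

```text
t: 4.0
eef_pos: [0.538, 0.1453, 0.0355]
tool_rot: [-0.001, 0.747, -0.665, 0.0]
contact_force: [-2.2, 2.3, 7.0]
gripper_width: 0.638
```

Request:
step_arm([
  [0,0,-5,0,1],
  [0,0,-15,0,1],
  [0,0,-45,0,1],
  [0,0,-85,0,1],
  [0,0,-125,0,1],
  [0,0,-165,0,1],
  [0,0,-185,0,1],
  [0,0,-190,0,1],
  [0,0,-190,0,1],
  [0,0,-190,0,1],
])

```text
t: 4.83
eef_pos: [0.5364, 0.1431, 0.2231]
tool_rot: [0.001, 0.746, -0.666, -0.0]
contact_force: [-0.4, -0.3, -3.2]
gripper_width: 0.632
```

Run:
```python
from h import *
# hanger axes
a=np.radians(-13.3); o=np.array([544.2,-187.3]); g=o-160*np.array([np.cos(a),np.sin(a)]); print(g)
rel([*g,225],-103.3)
s=cam('side')
b=cv2.resize(s['frame'][150:300,190:340],None,fx=4,fy=4,interpolation=cv2.INTER_CUBIC)
save('g3',b)
```

```text
[ 388.49138036 -150.49204205]
t 4.83 pos [536.43 143.09 223.13] yaw -83.49 ztool [-0.0019 -0.001  -1.    ] F [-0.37 -0.25 -3.16] w 0.632
shift [274.92 180.27  -1.3 ] spin 19.81
```

View pics/g3.png

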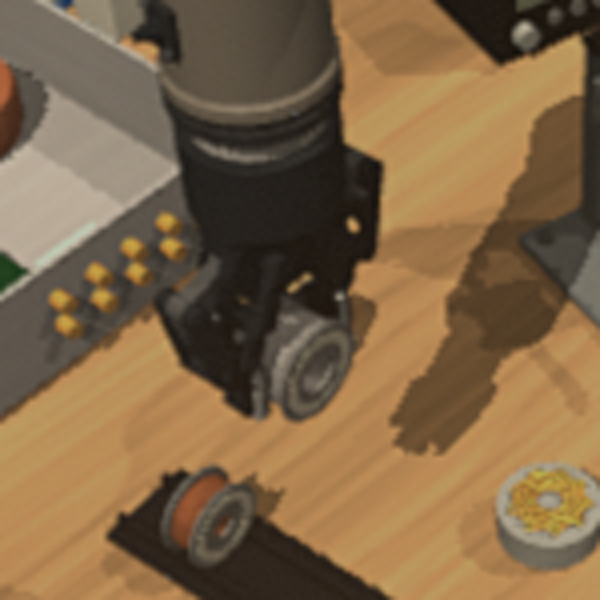

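Run:
```python
from h import *
rel([417.7,-157.4,225],-103.3)
```

```text
t 4.88 pos [536.06 143.07 222.37] yaw -83.48 ztool [-0.0034 -0.0013 -1.    ] F [ 0.28 -1.27 -2.93] w 0.633
shift [285.08 151.73  -1.83] spin 19.82
```

Request:
step_arm([
  [28,15,0,2,1],
  [57,30,0,4,1],
  [86,46,0,6,1],
  [114,61,0,8,1],
  [143,76,0,10,1],
  [171,91,0,12,1],
  [200,106,0,14,1],
  [228,121,0,16,1],
  [257,137,0,18,1],
  [275,146,0,19,1],
  [285,152,0,19.8,1],
  [285,152,0,19.8,1],
  [285,152,0,19.8,1],
  [285,152,0,19.8,1],
])

```text
t: 6.05
eef_pos: [0.4192, -0.155, 0.2237]
tool_rot: [-0.0, -0.622, 0.783, 0.001]
contact_force: [0.2, 1.1, -2.8]
gripper_width: 0.634
```

Run:
```python
from h import *
rel([417.7,-157.4,137],-103.3)
```

```text
t 6.05 pos [ 419.21 -155.    223.75] yaw -103.12 ztool [-8.e-04  9.e-04 -1.e+00] F [ 0.2   1.08 -2.82] w 0.634
shift [ 2.75  0.84 86.75] spin 0.18
```

Request:
step_arm([
  [2.5,2,20,0,1],
  [2.5,2,45,0,1],
  [2.5,2,70,0,1],
  [2.5,2,82,0,1],
  [2.5,2,87,0,1],
  [2.5,2,87,0,1],
  [2.5,2,87,0,1],
  [2.5,2,87,0,1],
])

```text
t: 6.72
eef_pos: [0.4174, -0.1583, 0.1383]
tool_rot: [0.001, -0.621, 0.784, -0.001]
contact_force: [-0.1, -0.6, -2.1]
gripper_width: 0.633
```

Run:
```python
from h import *
rel([417.7,-157.4,137],-103.3)
c=cam('top');s=cam('side')
np.savez('top1.npz',**c);np.savez('side1.npz',**s)
a=cv2.resize(c['frame'][190:310,340:430],None,fx=4.4,fy=4.4,interpolation=cv2.INTER_CUBIC)
b=cv2.resize(s['frame'][130:262,320:420],None,fx=4,fy=4,interpolation=cv2.INTER_CUBIC)
save('i1',np.hstack([a,b]))
```

```text
t 6.72 pos [ 417.37 -158.3   138.28] yaw -103.21 ztool [ 2.e-03 -4.e-04 -1.e+00] F [-0.12 -0.63 -2.11] w 0.633
shift [-0.95 -0.11  1.28] spin 0.09
```

View pics/i1.png

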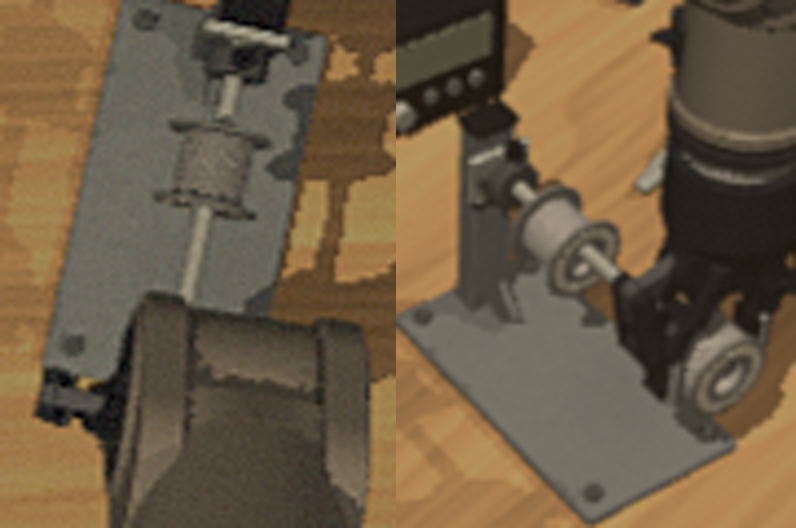

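Run:
```python
from h import *
s=dict(np.load('side1.npz'))
im=cv2.resize(s['frame'][190:245,360:425],None,fx=10,fy=10,interpolation=cv2.INTER_CUBIC)
im=np.clip(im.astype(float)*1.6,0,255).astype(np.uint8)
o=bot.get_obs();e=np.array(o['eef_pos']);a=np.radians(-13.2);ax=np.array([np.cos(a),np.sin(a),0]);la=np.array([-np.sin(a),np.cos(a),0]);up=np.array([0,0,1])
f=e-[0,0,.0028]-.021*ax
for r in (.028,.012):
    t=np.linspace(0,2*np.pi,60);pts=np.array([proj(s,f+r*(np.cos(k)*la+np.sin(k)*up)) for k in t])
    cv2.polylines(im,[np.int32(((pts-[360,190])+.5)*10)],True,(255,0,0) if r>.02 else (0,255,0),1)
print(proj(s,f)); save('i2',im)
```

```text
[404.00221922 224.74584521]
```

View pics/i2.png

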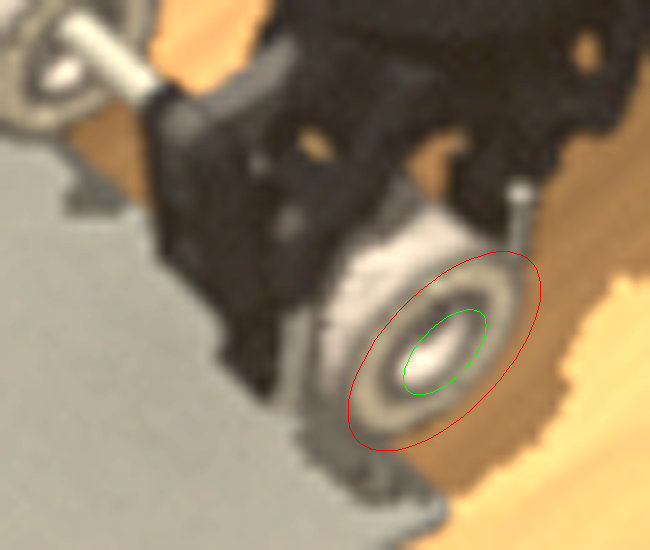

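Request:
step_arm([
  [-1,0,1,0,1],
  [-1,0,1.8,0,1],
  [-1,0,1.8,0,1],
  [-1,-5,1.8,0,1],
  [-1,-10,1.8,0,1],
  [-1,-14,1.8,0,1],
  [-1,-17,1.8,0,1],
  [-1,-20,1.8,0,1],
  [-1,-22,1.8,0,1],
  [-1,-22,1.8,0,1],
  [-1,-22,1.8,0,1],
  [-1,-22,1.8,0,1],
])

```text
t: 7.82
eef_pos: [0.4377, -0.1626, 0.1354]
tool_rot: [-0.0, -0.621, 0.784, 0.0]
contact_force: [-0.9, -0.2, -2.9]
gripper_width: 0.636
```

Run:
```python
from h import *
rel([417.7+22*.973,-157.4-22*.23,136.5],-103.3)
s=cam('side')
im=cv2.resize(s['frame'][180:240,350:420],None,fx=10,fy=10,interpolation=cv2.INTER_CUBIC)
im=np.clip(im.astype(float)*1.6,0,255).astype(np.uint8)
save('i3',im)
```

```text
t 7.82 pos [ 437.66 -162.64  135.42] yaw -103.27 ztool [-4.e-04  1.e-04 -1.e+00] F [-0.92 -0.25 -2.88] w 0.636
shift [-0.51 -1.36 -1.08] spin 0.03
```

View pics/i3.png

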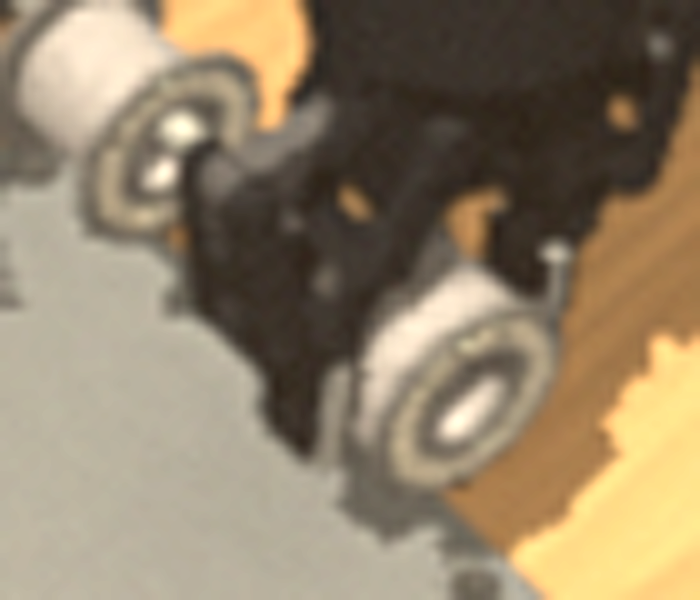

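Request:
step_arm([
  [-0.5,0,-1,0,1],
  [-0.5,0,-1,0,1],
  [-0.5,-3,-1,0,1],
  [-0.5,-6,-1,0,1],
  [-0.5,-9,-1,0,1],
  [-0.5,-12,-1,0,1],
  [-0.5,-14,-1,0,1],
  [-0.5,-16,-1,0,1],
  [-0.5,-16,-1,0,1],
  [-0.5,-16,-1,0,1],
])

```text
t: 8.7
eef_pos: [0.4536, -0.1659, 0.1365]
tool_rot: [-0.0, -0.621, 0.784, 0.0]
contact_force: [-0.7, 0.6, -2.8]
gripper_width: 0.636
```

Run:
```python
from h import *
rel([417.7+38*.973,-157.4-38*.23,136.5],-103.3)
s=cam('side')
im=cv2.resize(s['frame'][180:240,350:420],None,fx=10,fy=10,interpolation=cv2.INTER_CUBIC)
im=np.clip(im.astype(float)*1.6,0,255).astype(np.uint8)
save('i4',im)
```

```text
t 8.7 pos [ 453.63 -165.88  136.46] yaw -103.27 ztool [-1.e-04  1.e-04 -1.e+00] F [-0.71  0.61 -2.8 ] w 0.636
shift [ 0.01 -1.08 -0.05] spin 0.03
```

View pics/i4.png

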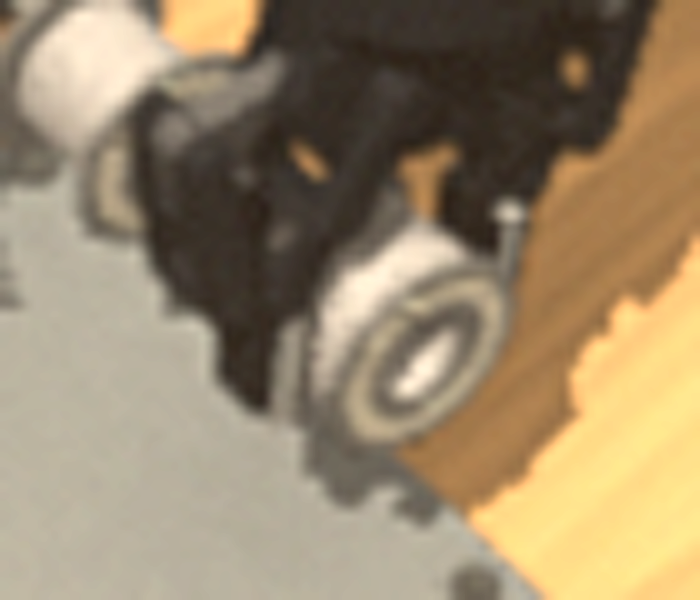

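Request:
step_arm([
  [0,-3,0,0,1],
  [0,-6,0,0,1],
  [0,-9,0,0,1],
  [0,-12,0,0,1],
  [0,-14,0,0,1],
  [0,-14,0,0,1],
  [0,-14,0,0,1],
])

```text
t: 9.33
eef_pos: [0.4673, -0.1691, 0.1365]
tool_rot: [-0.0, -0.621, 0.784, 0.0]
contact_force: [0.6, 0.6, -3.1]
gripper_width: 0.632
```

Run:
```python
from h import *
rel([417.7+52*.973,-157.4-52*.23,136.5],-103.3)
s=cam('side')
im=cv2.resize(s['frame'][170:230,340:410],None,fx=10,fy=10,interpolation=cv2.INTER_CUBIC)
im=np.clip(im.astype(float)*1.6,0,255).astype(np.uint8)
save('i5',im)
```

```text
t 9.33 pos [ 467.28 -169.11  136.45] yaw -103.27 ztool [-1.e-04  0.e+00 -1.e+00] F [ 0.65  0.62 -3.06] w 0.632
shift [ 0.01 -1.04 -0.05] spin 0.03
```

View pics/i5.png

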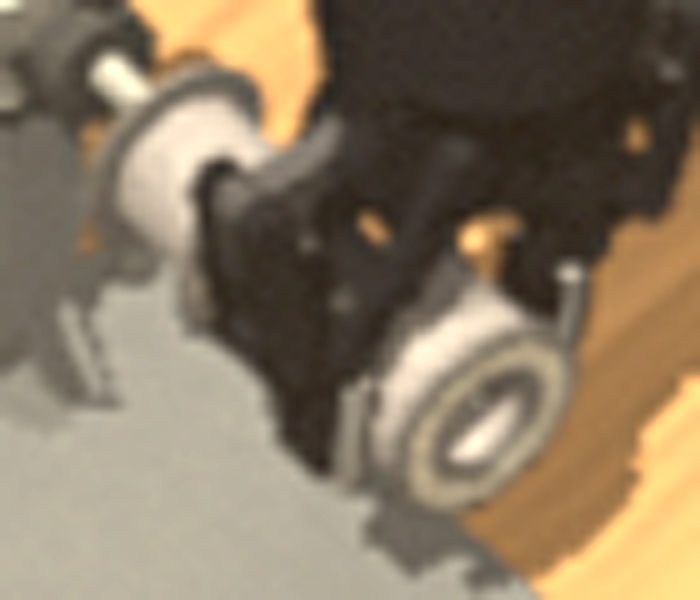

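Request:
step_arm([
  [0,-3,0,0,1],
  [0,-6,0,0,1],
  [0,-9,0,0,1],
  [0,-12,0,0,1],
  [0,-15,0,0,1],
  [0,-17,0,0,1],
  [0,-17,0,0,1],
  [0,-17,0,0,1],
])

```text
t: 10.05
eef_pos: [0.4838, -0.173, 0.1364]
tool_rot: [-0.0, -0.621, 0.784, 0.0]
contact_force: [-0.3, -0.4, -3.8]
gripper_width: 0.634
```

Run:
```python
from h import *
rel([417.7+69*.973,-157.4-69*.23,136.5],-103.3)
s=cam('side')
im=cv2.resize(s['frame'][160:220,340:410],None,fx=10,fy=10,interpolation=cv2.INTER_CUBIC)
im=np.clip(im.astype(float)*1.6,0,255).astype(np.uint8)
save('i6',im)
```

```text
t 10.05 pos [ 483.82 -172.96  136.44] yaw -103.27 ztool [-1.e-04  0.e+00 -1.e+00] F [-0.34 -0.39 -3.8 ] w 0.634
shift [ 0.07 -1.06 -0.06] spin 0.03
```

View pics/i6.png

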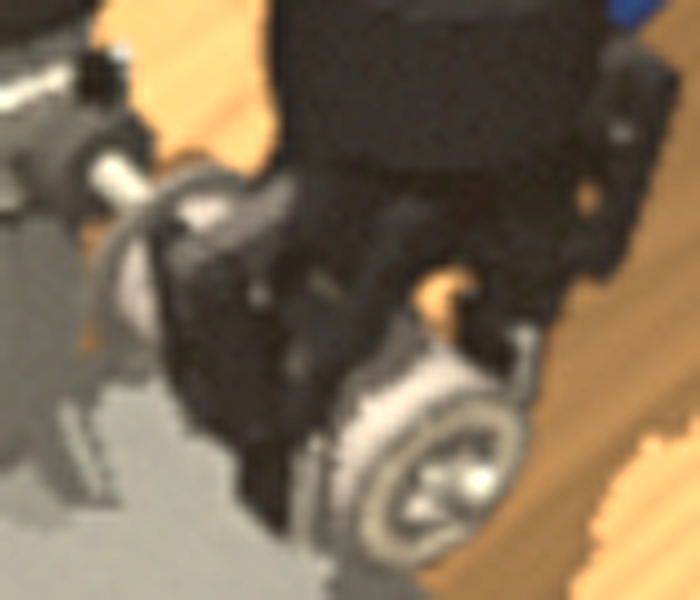

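Request:
step_arm([
  [0,-3,0,0,1],
  [0,-6,0,0,1],
  [0,-8,0,0,1],
  [0,-8,0,0,1],
  [0,-8,2,0,1],
  [0,-8,4,0,1],
  [0,-8,6,0,1],
  [0,-8,8,0,1],
  [0,-8,9,0,1],
  [0,-8,9.5,0,1],
  [0,-8,9.5,0,1],
  [0,-8,9.5,0,1],
])

```text
t: 11.1
eef_pos: [0.4916, -0.1748, 0.127]
tool_rot: [0.0, -0.621, 0.784, -0.0]
contact_force: [-0.7, 0.7, -2.6]
gripper_width: 0.632
```

Run:
```python
from h import *
rel([417.7+77*.973,-157.4-77*.23,127],-103.3)
s=cam('side')
im=cv2.resize(s['frame'][150:220,330:410],None,fx=8,fy=8,interpolation=cv2.INTER_CUBIC)
im=np.clip(im.astype(float)*1.6,0,255).astype(np.uint8)
save('i7',im)
```

```text
t 11.1 pos [ 491.58 -174.84  127.03] yaw -103.27 ztool [ 1.e-04 -0.e+00 -1.e+00] F [-0.66  0.68 -2.64] w 0.632
shift [ 0.03 -1.07  0.03] spin 0.03
```

View pics/i7.png

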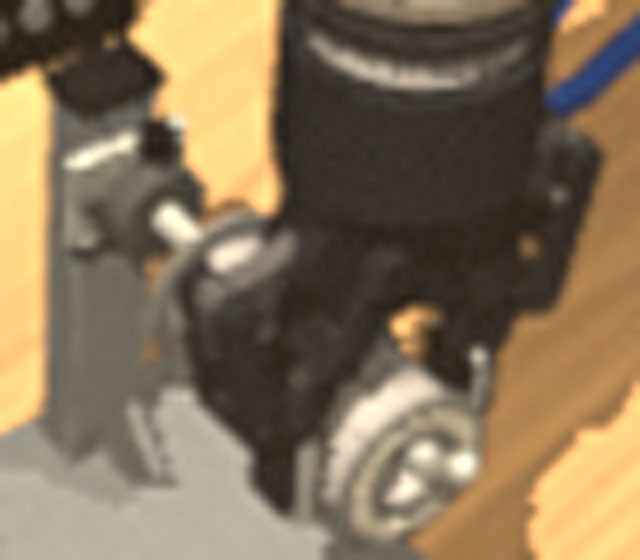

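Request:
step_arm([
  [0,-3,0,0,1],
  [0,-6,0,0,1],
  [0,-9,0,0,1],
  [0,-11,0,0,1],
  [0,-12.5,0,0,1],
  [0,-14,0,0,1],
  [0,-15.5,0,0,1],
  [0,-17,0,0,1],
  [0,-18.5,0,0,1],
  [0,-20,0,0,1],
  [0,-22,0,0,1],
  [0,-24,0,0,1],
  [0,-26,0,0,1],
  [0,-28,0,0,1],
  [0,-30,0,0,1],
  [0,-31,0,0,1],
  [0,-31,0,0,1],
])

```text
t: 12.57
eef_pos: [0.5222, -0.182, 0.127]
tool_rot: [0.0, -0.621, 0.784, -0.0]
contact_force: [-0.2, 0.6, -2.6]
gripper_width: 0.63
```

Run:
```python
from h import *
rel([417.7+108*.973,-157.4-108*.23,127],-103.3)
c=cam('top');s=cam('side')
im=cv2.resize(s['frame'][150:220,330:400],None,fx=7,fy=7,interpolation=cv2.INTER_CUBIC)
b=cv2.resize(c['frame'][180:250,370:412],None,fx=7,fy=7,interpolation=cv2.INTER_CUBIC)
im=np.hstack([im,b])
im=np.clip(im.astype(float)*1.6,0,255).astype(np.uint8)
save('i8',im)
```

```text
t 12.57 pos [ 522.23 -182.02  127.03] yaw -103.27 ztool [ 7.e-04 -1.e-04 -1.e+00] F [-0.17  0.55 -2.56] w 0.63
shift [ 0.09 -0.59  0.03] spin 0.03
```

View pics/i8.png

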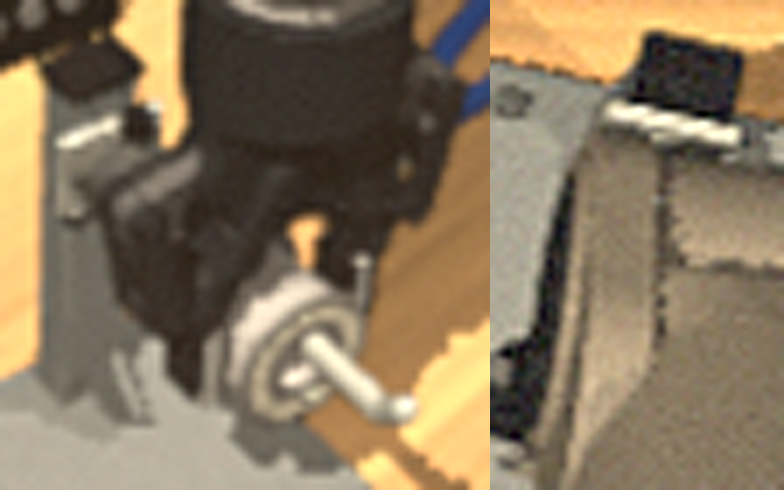

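Request:
step_arm([
  [0,-1,0,0,1],
  [0,-2,0,0,1],
  [0,-3,0,0,1],
  [0,-4,0,0,1],
  [0,-5,0,0,1],
  [0,-6,0,0,1],
  [0,-7,0,0,1],
  [0,-7,0,0,1],
])

```text
t: 13.33
eef_pos: [0.5288, -0.1836, 0.127]
tool_rot: [0.0, -0.621, 0.784, -0.0]
contact_force: [-1.7, 0.4, -2.2]
gripper_width: 0.634
```

Request:
step_arm([
  [0,-0.7,0,0,1],
  [0,-1.4,0,0,1],
  [0,-2,0,0,1],
  [0,-2,0,0,1],
  [0,-2,0,0,1],
])

```text
t: 13.75
eef_pos: [0.5306, -0.184, 0.127]
tool_rot: [0.0, -0.621, 0.784, -0.0]
contact_force: [-0.3, 0.5, -1.7]
gripper_width: 0.628
```

Request:
step_arm([
  [0,-0.7,0,0,1],
  [0,-1.4,0,0,1],
  [0,-2,0,0,1],
  [0,-2,0,0,1],
  [0,-2,0,0,1],
])

```text
t: 14.17
eef_pos: [0.5326, -0.1845, 0.127]
tool_rot: [0.0, -0.621, 0.784, -0.0]
contact_force: [-1.3, 1.0, -1.2]
gripper_width: 0.629
```

Request:
step_arm([
  [0,-0.5,0,0,1],
  [0,-1,0,0,1],
  [0,-1,0,0,1],
  [0,-1,0,0,1],
])

```text
t: 14.5
eef_pos: [0.5334, -0.1847, 0.127]
tool_rot: [0.0, -0.621, 0.784, -0.0]
contact_force: [-1.2, 0.1, -1.8]
gripper_width: 0.636
```

Request:
step_arm([
  [0,-0.5,0,0,1],
  [0,-1,0,0,1],
  [0,-1,0,0,1],
  [0,-1,0,0,1],
])

```text
t: 14.83
eef_pos: [0.5345, -0.185, 0.127]
tool_rot: [0.0, -0.621, 0.784, -0.0]
contact_force: [-1.1, 0.7, -1.4]
gripper_width: 0.635
```

Request:
step_arm([
  [0,-0.5,0,0,1],
  [0,-1,0,0,1],
  [0,-1,0,0,1],
])

```text
t: 15.08
eef_pos: [0.5354, -0.1852, 0.127]
tool_rot: [0.0, -0.621, 0.784, -0.0]
contact_force: [-1.0, 0.2, -1.9]
gripper_width: 0.635
```

Request:
step_arm([
  [0,-0.5,0,0,1],
  [0,-1,0,0,1],
  [0,-1,0,0,1],
])

```text
t: 15.33
eef_pos: [0.536, -0.1853, 0.1269]
tool_rot: [-0.0, -0.621, 0.784, 0.0]
contact_force: [-2.6, 1.0, -1.2]
gripper_width: 0.629
```

Run:
```python
from h import *
rel([417.7+118*.973,-157.4-118*.23,127],-103.3)
s=cam('side')
im=cv2.resize(s['frame'][145:215,325:395],None,fx=8,fy=8,interpolation=cv2.INTER_CUBIC)
im=np.clip(im.astype(float)*1.8,0,255).astype(np.uint8)
save('i9',im)
```

```text
t 15.33 pos [ 536.   -185.34  126.93] yaw -103.28 ztool [-8.e-04  1.e-04 -1.e+00] F [-2.57  0.99 -1.21] w 0.629
shift [ 0.02  3.57 -0.07] spin 0.02
```

View pics/i9.png

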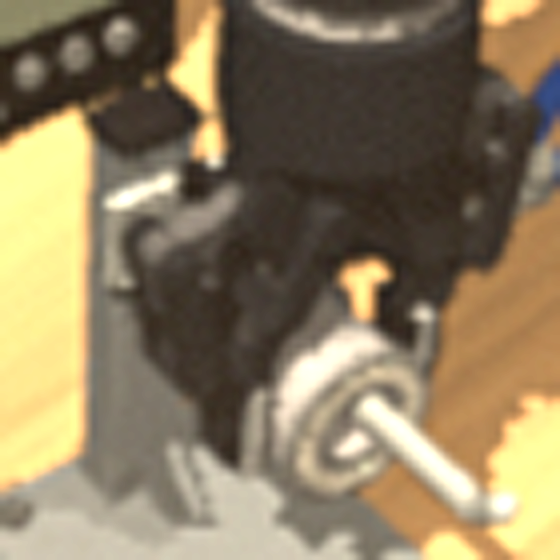

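Request:
step_arm([
  [0,-0.3,0,0,1],
  [0,-0.3,0,0,1],
])

```text
t: 15.55
eef_pos: [0.536, -0.1853, 0.1269]
tool_rot: [-0.0, -0.621, 0.784, 0.0]
contact_force: [-5.4, 0.4, 0.4]
gripper_width: 0.632
```

Request:
step_arm([
  [0,-0.3,0,0,1],
  [0,-0.3,0,0,1],
])

```text
t: 15.72
eef_pos: [0.5361, -0.1853, 0.1269]
tool_rot: [-0.001, -0.621, 0.784, 0.001]
contact_force: [-5.3, 1.4, 1.4]
gripper_width: 0.636
```

Request:
step_arm([
  [0,-0.3,0,0,1],
  [0,-0.3,0,0,1],
])

```text
t: 15.88
eef_pos: [0.5361, -0.1853, 0.1268]
tool_rot: [-0.001, -0.621, 0.784, 0.001]
contact_force: [-6.6, 1.8, 2.7]
gripper_width: 0.636
```

Request:
step_arm([
  [0,-0.4,-0.2,0,1],
  [0,-0.4,-0.2,0,1],
  [0,-0.4,-0.2,0,1],
])

```text
t: 16.13
eef_pos: [0.536, -0.1853, 0.1268]
tool_rot: [-0.001, -0.621, 0.784, 0.001]
contact_force: [-6.8, 2.2, 1.6]
gripper_width: 0.631
```

Request:
step_arm([
  [0,-0.3,0,0,1],
  [0,-0.3,0,0,1],
  [0,-0.3,0,0,1],
])

```text
t: 16.38
eef_pos: [0.5361, -0.1853, 0.1269]
tool_rot: [-0.001, -0.621, 0.784, 0.001]
contact_force: [-8.5, 1.8, 2.7]
gripper_width: 0.63
```

Request:
step_arm([
  [0,-0.2,0,0,1],
  [0,-0.2,0,0,1],
  [0,-0.2,0,0,1],
  [0,-0.2,0,0,1],
  [0,-0.2,0,0,1],
  [0,-0.2,0,0,1],
  [0,-0.2,0,0,1],
  [0,-0.2,0,0,1],
])

```text
t: 17.05
eef_pos: [0.5361, -0.1853, 0.1268]
tool_rot: [-0.001, -0.621, 0.784, 0.002]
contact_force: [-9.0, 2.6, 3.6]
gripper_width: 0.632
```

Run:
```python
from h import *
rel([536,-185.3,126],-103.3)
```

```text
t 17.05 pos [ 536.07 -185.32  126.82] yaw -103.28 ztool [-4.1e-03  9.0e-04 -1.0e+00] F [-9.    2.62  3.61] w 0.632
shift [0.   0.07 0.82] spin 0.02
```

Request:
step_arm([
  [0,0.5,0,0,1],
  [0,1,0,0,1],
  [0,1.4,0,0,1],
  [0,1.4,0,0,1],
  [0,1.4,0,0,1],
])

```text
t: 17.47
eef_pos: [0.536, -0.1853, 0.1269]
tool_rot: [-0.0, -0.621, 0.784, 0.001]
contact_force: [-6.7, 1.5, -1.3]
gripper_width: 0.628
```

Run:
```python
from h import *
rel([536,-185.3,126],-103.3)
```

```text
t 17.47 pos [ 536.01 -185.34  126.91] yaw -103.27 ztool [-1.5e-03  3.0e-04 -1.0e+00] F [-6.69  1.49 -1.29] w 0.628
shift [-0.04  0.02  0.91] spin 0.03
```

Request:
step_arm([
  [0,0.5,0.3,0,1],
  [0,0.9,0.5,0,1],
  [0,0.9,0.5,0,1],
  [0,0.9,0.5,0,1],
])

```text
t: 17.8
eef_pos: [0.536, -0.1853, 0.1268]
tool_rot: [0.0, -0.621, 0.784, -0.0]
contact_force: [-3.5, 0.7, 0.8]
gripper_width: 0.634
```

Request:
step_arm([
  [0,0.4,0,0,1],
  [0,0.7,0,0,1],
  [0,0.7,0,0,1],
  [0,0.7,0,0,1],
])

```text
t: 18.13
eef_pos: [0.5359, -0.1853, 0.1269]
tool_rot: [0.001, -0.621, 0.784, -0.001]
contact_force: [1.0, 0.1, -1.8]
gripper_width: 0.632
```

Pressure is off; opening slowly.

Request:
step_arm([
  [0,0,0,0,0.35],
  [0,0,0,0,0.32],
  [0,0,0,0,0.28],
  [0,0,0,0,0.24],
  [0,0,0,0,0.18],
  [0,0,0,0,0.1],
  [0,0,0,0,0],
  [0,0,0,0,0],
  [0,0,0,0,0],
  [0,0,0,0,0],
], newtons=20)

```text
t: 18.97
eef_pos: [0.5351, -0.1851, 0.1267]
tool_rot: [-0.0, -0.621, 0.784, -0.0]
contact_force: [0.6, 0.4, 0.1]
gripper_width: 0.999
```

Run:
```python
from h import *
rel([536,-185.3,126],-103.3)
s=cam('side')
im=cv2.resize(s['frame'][145:215,325:395],None,fx=8,fy=8,interpolation=cv2.INTER_CUBIC)
im=np.clip(im.astype(float)*1.8,0,255).astype(np.uint8)
save('r1',im)
```

```text
t 18.97 pos [ 535.14 -185.13  126.7 ] yaw -103.27 ztool [ 0. -0. -1.] F [0.61 0.45 0.1 ] w 0.999
shift [-0.04 -0.88  0.7 ] spin 0.03
```

View pics/r1.png

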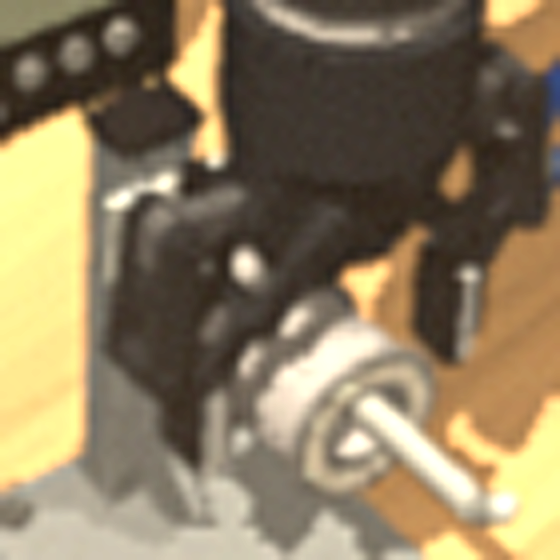

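Released: both fingers are clear of the reel, which hangs on the arm at about (345,410) in the crop. Rising straight up.

Request:
step_arm([
  [0,0,-8,0,0],
  [0,0,-20,0,0],
  [0,0,-40,0,0],
  [0,0,-70,0,0],
  [0,0,-110,0,0],
  [0,0,-140,0,0],
  [0,30,-150,0,0],
  [-30,30,-150,0,0],
  [-70,30,-150,0,0],
  [-110,30,-150,0,0],
  [-150,30,-150,0,0],
  [-190,30,-150,0,0],
  [-230,30,-150,0,0],
  [-250,30,-150,0,0],
  [-250,30,-150,0,0],
  [-250,30,-150,0,0],
])

```text
t: 20.35
eef_pos: [0.5634, 0.0666, 0.2778]
tool_rot: [0.0, -0.622, 0.783, -0.0]
contact_force: [-0.1, -1.1, -0.2]
gripper_width: 0.999
```

Run:
```python
from h import *
rel([536,-185.3,126],-103.3)
c=cam('top');s=cam('side');save('f_top',c['frame'])
a=cv2.resize(c['frame'][180:285,345:420],None,fx=5,fy=5,interpolation=cv2.INTER_CUBIC)
b=cv2.resize(s['frame'][145:250,315:400],None,fx=5,fy=5,interpolation=cv2.INTER_CUBIC)
save('f1',np.clip(np.hstack([a,b])*1.5,0,255).astype(np.uint8))
for n,k,oh in [('top',c,(544.5,-189.1)),('side',s,(543.8,-185.5))]:
    W=cloud(k).reshape(-1,3)*1000; a=np.radians(-13.3); d=W[:,:2]-oh
    x=d@[np.cos(a),np.sin(a)]; y=d@[-np.sin(a),np.cos(a)]; z=W[:,2]
    for lo,hi in((140,170),):
        m=(abs(y)<12)&(abs(x)<110)&(z>lo)&(z<hi);h,e=np.histogram(x[m],np.arange(-102,100,3));print(n,[(int(p),int(q)) for p,q in zip(e,h) if q])
    m=(z>110)&(x<-8)&(x>-26);print('y of spare',np.percentile(y[m&(abs(y)<40)],[2,98]),'ztop',np.percentile(z[m&(abs(y)<6)],95))
```

```text
t 20.35 pos [563.43  66.57 277.78] yaw -103.1 ztool [ 1.e-03  2.e-04 -1.e+00] F [-0.06 -1.13 -0.21] w 0.999
shift [251.61 -30.21 151.69] spin 0.2
top [(-99, 1), (-93, 3), (-90, 3), (-87, 1), (-75, 1), (-69, 1), (-48, 1), (-30, 15), (-27, 10), (-24, 12), (-21, 15), (-18, 11), (-15, 15), (-12, 12), (-9, 14), (-6, 11), (-3, 15), (0, 12), (3, 12), (6, 15), (9, 16), (12, 12), (15, 8), (18, 8), (21, 10), (24, 7), (27, 8), (30, 7), (33, 10), (36, 8), (39, 6), (42, 11), (45, 3), (48, 3), (51, 17), (54, 14), (57, 15), (60, 14), (63, 10), (66, 10), (69, 1), (72, 8), (75, 17), (78, 26), (81, 14), (84, 12), (87, 15), (90, 13), (93, 14), (96, 14)]
y of spare [-21.60499939  22.84765819] ztop 150.10640830981367
side [(-96, 2), (-93, 4), (-90, 2), (-87, 2), (-30, 10), (-27, 20), (-24, 2), (-21, 6), (-18, 7), (-15, 9), (-12, 10), (-9, 11), (-6, 7), (-3, 8), (0, 12), (3, 6), (6, 7), (9, 16), (12, 15), (15, 7), (18, 3), (24, 3), (27, 5), (30, 1), (33, 9), (36, 7), (39, 6), (42, 8), (45, 1), (48, 6), (51, 9), (54, 17), (57, 10), (60, 12), (63, 14), (66, 7), (69, 6), (75, 11), (78, 17), (81, 37), (84, 10), (87, 8), (90, 11), (93, 8), (96, 10)]
y of spare [-25.70942466  22.69650595] ztop 150.92346668206915
```

View pics/f1.png

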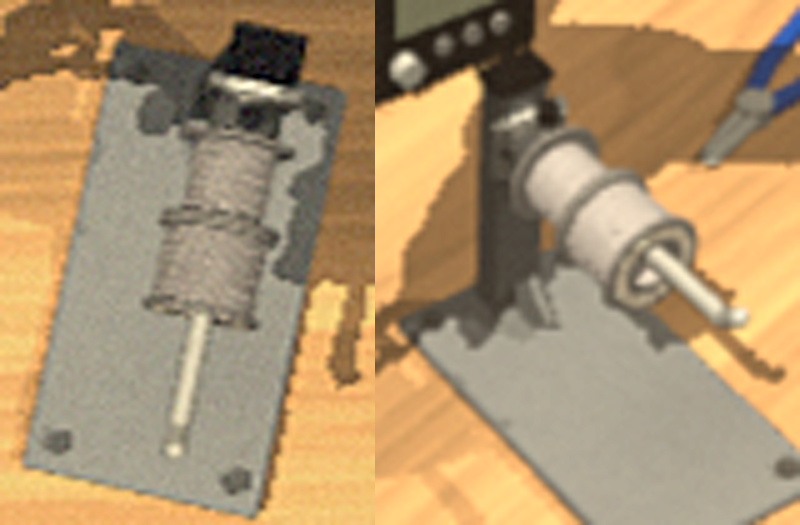

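View pics/f_top.png

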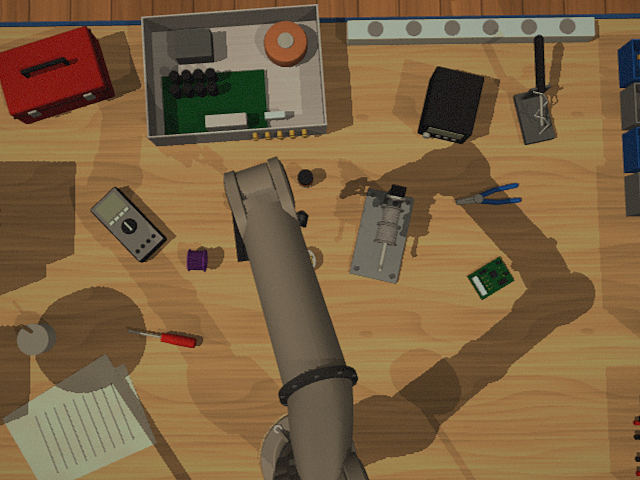

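Both reels are side by side, with flanges touching at about (220,222) in the left crop. The rear one is against the collar, and everything else is where it was.

```bash
python3 -c "
from station import bot
print(bot.hand_in(), bot.get_obs()['t'])"
```

```text
the job is handed in; nothing more can be done
the job is handed in; nothing more can be done
```

The spare reel now hangs on the arm in front of the part-used one. Both are seated against the stop collar, and I handed the job in after about 20 s. The hand-in reported no verdict.

- **Fitting:** I gripped the spare reel from the cradle and passed its bore over the upturned tip with no measurable contact force. I then lowered it to hanging height past the bend.
- **Pushing:** With the spare I slid both reels back to the collar. The wrist reading along the arm was about 9 N at the start and end of a 0.6 s hold, and no reading went above that. It includes a little friction between the spare and the arm, so the force between the reels was slightly lower. I then let the pressure off, opened the fingers and lifted clear.
- **Last checks:** Both cameras show the two reels touching in front of the collar, level and in line with the arm. The spare's centre is about 80 mm behind the tip, and the gripper is empty and well away.
- **Other items:** The jar, screwdriver, multimeter, circuit board and pliers look unmoved in the last top picture. The robot's arm hid the tin and narrow reel there, but the gripper stayed clear of both.
- **One disagreement:** The two cameras differed by about 3 mm on where the hanger is. I used the average, and the tip went into the bore cleanly.

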